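# Collect the matching wood samples into the sample tray

### The job

Gather the dark, the pale and the pink wood sample tiles into the sample tray: lay each flat, good face up, in the compartment lined in its own colour, square to its walls, its length running the short way across the tray (parallel to the dividers). The orange and the tan tile do not belong in the tray: leave them, and the wax tin, where they are.

Things in the scene. Friction and masses are not known exactly. Their poses are not given: they have to be found in the camera images.
- tile_dark: very dark brown wood sample tile, a flat wooden slip 46 mm wide (its x), 88 mm long (its y), 11 mm thick (z up), small hanging hole near one end; starts flat on the table, good face up, at any of five spots. Origin: centre of its underside. Its compartment is the one with the dark liner.
- tile_pale: pale cream-yellow wood sample tile, a flat wooden slip 54 mm wide (its x), 88 mm long (its y), 13 mm thick (z up), small hanging hole near one end; starts flat on the table, good face up, at any of five spots. Origin: centre of its underside. Its compartment is the one with the pale liner.
- tile_pink: dusky pink-red wood sample tile, a flat wooden slip 46 mm wide (its x), 94 mm long (its y), 11 mm thick (z up), small hanging hole near one end; starts flat on the table, good face up, at any of five spots. Origin: centre of its underside. Its compartment is the one with the pink liner.
- tile_orange: orange-brown wood sample tile, a flat wooden slip 50 mm wide (its x), 94 mm long (its y), 12 mm thick (z up), small hanging hole near one end; starts flat on the table, good face up, at any of five spots. Origin: centre of its underside. No liner of this colour: does not belong in the tray; stays where it lies.
- tile_tan: light tan-brown wood sample tile, a flat wooden slip 50 mm wide (its x), 88 mm long (its y), 12 mm thick (z up), small hanging hole near one end; starts flat on the table, good face up, at any of five spots. Origin: centre of its underside. No liner of this colour: does not belong in the tray; stays where it lies.
- tray: shallow light-wood sample tray, fixed to the table but standing elsewhere at every start, 128 mm (its x) by 336 mm (its y), walls 6 mm thick, rim 18 mm above the table, floor 5 mm thick. Three compartments side by side along its y, pitch 110 mm, each 116 mm (x) by 104 mm (y) inside. Origin: centre of its underside.
- liner_dark: very dark brown lining sheet, 114 (x) by 102 (y) by 2 mm, fixed on the floor of one compartment (which one varies); place of the dark tile. Origin: centre of its underside, mid-compartment, 5 mm above the table; its top is 7 mm, the rim 18 mm above the table. Axes parallel to the tray's: the tile's length (its y) goes along the liner's x, either way round.
- liner_pale: pale cream-yellow lining sheet, 114 (x) by 102 (y) by 2 mm, fixed on the floor of one compartment (which one varies); place of the pale tile. Origin: centre of its underside, mid-compartment, 5 mm above the table; its top is 7 mm, the rim 18 mm above the table. Axes parallel to the tray's: the tile's length (its y) goes along the liner's x, either way round.
- liner_pink: dusky pink-red lining sheet, 114 (x) by 102 (y) by 2 mm, fixed on the floor of one compartment (which one varies); place of the pink tile. Origin: centre of its underside, mid-compartment, 5 mm above the table; its top is 7 mm, the rim 18 mm above the table. Axes parallel to the tray's: the tile's length (its y) goes along the liner's x, either way round.
- wax_tin: white and red round wax tin, 68 mm across, 43 mm high, standing loose on the table as a bystander, on the left. Origin: centre of its underside.
Mind the look-alikes: they are no part of the job. What is shaped like the tile_pink but purple is not meant. What is shaped like the tile_dark but purple is not meant.

How it is judged:
At the end, for the whole second after the job is handed in: Dark, pale and pink tile each flat, face up (0.1 rad) on its own colour's liner, centre within 16 mm (tray x) and 30 mm (tray y) of the liner's, length along tray x within 0.25 rad, released, at rest; orange tile, tan tile and wax tin within 20 mm of their starts (x of tile_dark in the frame of liner_dark between -0.016 and 0.016 m and y of tile_dark in the frame of liner_dark between -0.03 and 0.03 m and z of tile_dark in the frame of liner_dark between -0.002 and 0.006 m and angle between each of tile_dark, tile_pale, tile_pink's own z axis and vertical below 0.1 rad and angle between the y axis of tile_dark and the x axis of liner_dark, either way round below 0.25 rad and linear speed of each of tile_dark, tile_pale, tile_pink below 0.02 m/s and x of tile_pale in the frame of liner_pale between -0.016 and 0.016 m and y of tile_pale in the frame of liner_pale between -0.03 and 0.03 m and z of tile_pale in the frame of liner_pale between -0.002 and 0.006 m and angle between the y axis of tile_pale and the x axis of liner_pale, either way round below 0.25 rad and x of tile_pink in the frame of liner_pink between -0.016 and 0.016 m and y of tile_pink in the frame of liner_pink between -0.03 and 0.03 m and z of tile_pink in the frame of liner_pink between -0.002 and 0.006 m and angle between the y axis of tile_pink and the x axis of liner_pink, either way round below 0.25 rad and distance of each of tile_orange, tile_tan, wax_tin from where it was at the start of the episode below 0.02 m); the robot touches nothing.
It fails at once if the orange tile is moved (distance of tile_orange from where it was at the start of the episode above 0.02 m).
It fails at once if the tan tile is moved (distance of tile_tan from where it was at the start of the episode above 0.02 m).
It fails at once if the wax tin is moved (distance of wax_tin from where it was at the start of the episode above 0.02 m).
It also fails if it takes over 88 s, if anything falls off the work surface, if the arm or the gripper's body presses on something with over 40 N, if the wrist force passes 120 N, or if a joint passes its speed limit or range.

### The arm

A 6-joint arm with a two-finger parallel gripper is mounted at the origin on a cart in front of the work surface, level with it; the furniture and walls round the work are solid. World frame = base frame: x ahead of the robot, y to its left, z up, the work surface at z = 0. Lengths are in m, angles in rad, forces in N, time in s.
With the tool pointing down it reaches from about 0.275 to 1 m from the base axis. Payload 8.4 kg.
Tool frame: the origin (TCP) lies on the centre line of the jaws, within the pads' length; the fingertips stand bot.tips_ahead ahead of it and the grasp point (between the pads) lies 8 mm behind it (bot.tips_ahead is the distance from the TCP to the fingertips, in m); z points along the fingers, y is the line along which they close (so a half turn about z gives the same grasp; the last joint's range is limited). The gripper opens to 85 mm and grips with 20 to 120 N. Pads are 22 mm wide; open, the fingers measure 114 mm over their backs; the gripper's body (76 mm by 85 mm) begins 54 mm behind the grasp point. The pads swing forward as they close: fully open they stand 13 mm farther back than shut.
Start: joints at [-0.002, 0.353, 1.633, -0, 1.155, -0.002], TCP at [0.625, -0, 0.215] pointing down, gripper open.
Joint ranges: [-2.63, 2.63], [-0.92, 2.1], [0.06, 2.66], [-1.3, 4.44], [0, 2.69], [-3.02, 3.02]. Speed limits (rad/s): [2.22, 2.22, 2.79, 3.14, 3.14, 3.14].

### API

Orientations are given as a 3x3 rotation matrix whose columns are the frame's x, y, z axes.
In Python, from plant import bot, viewer, finder gives the robot as it stands.
- The arm moves only by the tool apply_moves, never from a script. Its argument "targets" is one flat list of numbers, 4 for each row, row after row: the shift along the tool's x, y, z in m, then the turn about the tool's z in rad. In form: [x, y, z, spin, x, y, z, spin, ...]. A call has 1 to 20 rows; each row shifts and turns the commanded pose from where the row before left it, along the tool's axes as they then stand; what a row does not reach is not made up. A row lasts 1/12 s, in which the tool goes at most 41.7 mm and 7.16 degrees, less where a joint would pass 70% of its speed; a pose out of reach is approached as far as the arm can. A call is refused whole if a number of a shift passes 0.0417 or a number of a turn 0.125, either way. A call with a gripper value outside its range is refused whole. "grip" is the opening, from 0 (shut) to 1 (fully open), set as the call begins (left out, the last holds). The fingers move at their own pace and stop on an object; "newtons" is the grip in N (left out, the last holds). Time passes only in rows, so rows that do not move let the fingers close. It gives the time, the measured TCP pose, the force, the opening and the grip force at its end, in the units of the state.
- bot.get_state(): the state, without advancing time (a new reading comes with each control period).
- viewer.camera(name): name is "scene" or "side" or "wrist"; returns the picture (384x512x3 uint8, red, green, blue); there is no depth.
- viewer.camera_params(name): a dict with "fx", "fy", "cx", "cy" (pixels), "D" ([k1, k2, p1, p2, k3] as OpenCV has them; the pictures are not rectified), "cam_to_world" (4x4, takes a point from camera to world coordinates); the wrist camera has in their place "tool_from_camera" (4x4, takes a point from camera to tool coordinates, whose origin is the TCP and whose axes are the flange's). Camera axes: x right, y down, z forward; pixel columns grow to the right and rows downward; lengths in m; the calibration is good to about 2 mm. A picture is of the moment at which its call begins: read the wrist's pose just before it. camera_params takes no time and is no camera call.
- bot.close_job(): hands the job in; it is judged then, once.
Trained networks look in the newest picture that a camera, given by its name, has taken for a name from the list of things; names that differ only in an ending like _2 or _b are one class to them, and where a whole thing is asked for, a point or a joint stands for the part that bears it (a point fixed in the world has none). Each returns a list of dicts, best first, with "score" (0 to 1); they miss things now and then, are a little off and sometimes report something else, mostly with a low value. They report only what shows in the picture. A call takes as long as a camera call. They do not tell look-alikes from the thing itself.
- finder.trace(camera, name): "mask" (384x512 bool, what is visible of it) and "at" ([column, row] in pixels, amid what is visible of it).
- finder.place_of(camera, name): "at" ([column, row] in pixels: a listed point, or the origin of a listed thing).
The state is a dict: "time": time; "joints": joint angles; "joint_vel": joint speeds; "joint_torque": joint torques, N m; "ee_pos": TCP position; "ee_rot": TCP orientation; "wrist_force": force on the tool from outside, world axes, zero at the start; "ft_torque": the same for the moment, N m; "width": opening from 0.0 (shut) to 1.0 (fully open); "finger_force": force on a finger pad.
Only numpy, scipy, OpenCV 4.12 (cv2) and the standard library are available. Lean on these libraries where they do the work, as an engineer would, in place of code of your own. Each camera call takes 0.05 s, during which the arm holds its last target. There are 200 camera calls.

## Working session

There is one attempt and no reset: what is moved stays moved. The work goes in short steps, Python scripts to look and compute and a tool call to move; the robot and the scene stay as the last step left them, time stands still between calls to the robot, and variables do not carry over. Pictures are saved under pics/ and viewed, at most 14 in all, crops included, and the job is handed in when it is done.

Besides the shell and the picture viewer there is one more tool, called after ">>>" as name(argument=value, ...) on one line, values as JSON. apply_moves: Moves the arm, as the interface text tells. Its arguments: {"type":"object","properties":{"targets":{"type":"array","items":{"type":"number"}},"grip":{"type":"number"},"newtons":{"type":"number"}},"required":["targets"]}

```bash
ls; mkdir -p pics; python3 - <<'E'
from plant import bot, viewer, finder
import cv2, numpy as np
s=bot.get_state(); print(s['time'],s['ee_pos'],s['ee_rot'],bot.tips_ahead)
for c in ['scene','side']:
    im=viewer.camera(c); cv2.imwrite(f'pics/{c}0.png',im[:,:,::-1])
    p=viewer.camera_params(c); print(c,p)
    for n in ['tile_dark','tile_pale','tile_pink','tile_orange','tile_tan','liner_dark','liner_pale','liner_pink','tray','wax_tin']:
        print(c,n,[(np.round(d['at']),round(d['score'],2)) for d in finder.place_of(c,n)][:3],[(np.round(d['at']),round(d['score'],2),int(d['mask'].sum())) for d in finder.trace(c,n)][:3])
print(viewer.camera_params('wrist'),bot.get_state()['time'])
E
```

```text
pics
0.0 [ 6.24488203e-01 -5.44587890e-06  2.14645610e-01] [[-3.77599923e-06  9.99998987e-01 -1.42342644e-03]
 [ 1.00000000e+00  3.79291531e-06  1.18813608e-05]
 [ 1.18867477e-05 -1.42342639e-03 -9.99998987e-01]] 0.011
scene {'fx': 483.65707611073867, 'fy': 483.65707611073867, 'cx': 260.1948108263587, 'cy': 188.8326242596131, 'D': array([-0.1442108,  0.       ,  0.       ,  0.       ,  0.       ]), 'cam_to_world': array([[ 0.54567221, -0.53608872,  0.64408907, -0.3440254 ],
       [-0.83792545, -0.33888649,  0.4278281 , -0.53576598],
       [-0.01108073, -0.77315253, -0.63412332,  0.88550085],
       [ 0.        ,  0.        ,  0.        ,  1.        ]])}
scene tile_dark [(array([205., 229.]), 0.59), (array([259., 221.]), 0.56), (array([175., 181.]), 0.46)] [(array([262., 220.]), 0.95, 480), (array([204., 230.]), 0.7, 501)]
scene tile_pale [(array([366., 256.]), 0.76), (array([173., 184.]), 0.72)] [(array([366., 253.]), 0.74, 700)]
scene tile_pink [(array([214., 159.]), 0.91), (array([219., 195.]), 0.63), (array([311., 292.]), 0.63)] [(array([219., 193.]), 0.94, 399), (array([311., 2
[... 2016 characters left out ...]
side tray [(array([216., 182.]), 0.95)] [(array([221., 189.]), 0.93, 885)]
side wax_tin [(array([204., 270.]), 0.71)] [(array([205., 263.]), 0.83, 1051)]
{'fx': 327.1957024460857, 'fy': 327.1957024460857, 'cx': 254.5703135599996, 'cy': 194.14153841869046, 'D': array([-0.02059236,  0.        ,  0.        ,  0.        ,  0.        ]), 'tool_from_camera': array([[ 1.15550969e-05, -9.58945064e-01, -2.83591897e-01,
         7.26140643e-02],
       [ 9.99999918e-01, -1.04055025e-04,  3.92599893e-04,
         9.02825512e-04],
       [-4.05990891e-04, -2.83591878e-01,  9.58944984e-01,
        -1.58696130e-01],
       [ 0.00000000e+00,  0.00000000e+00,  0.00000000e+00,
         1.00000000e+00]])} 2.1
```

View pics/scene0.png

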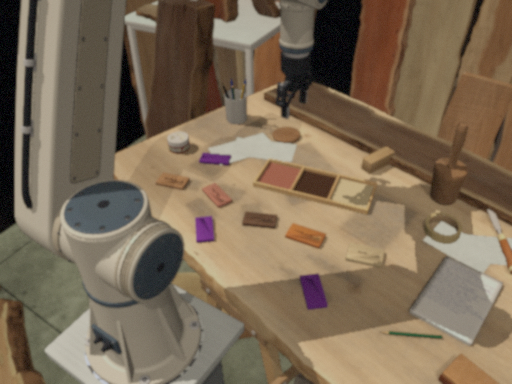

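View pics/side0.png

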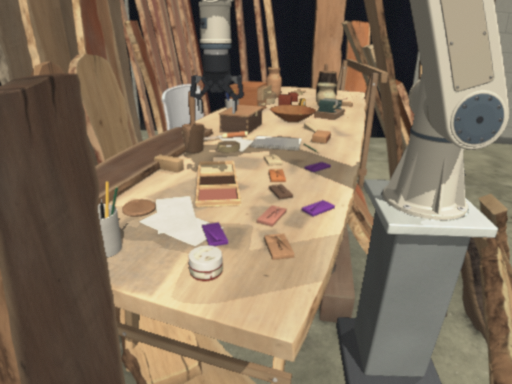

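```bash
cat > h.py <<'E'
from plant import bot, viewer, finder
import cv2, numpy as np
def cam(c,s=None):
    p=viewer.camera_params(c); K=np.array([[p['fx'],0,p['cx']],[0,p['fy'],p['cy']],[0,0,1]])
    if c=='wrist':
        T=np.eye(4);T[:3,:3]=s['ee_rot'];T[:3,3]=s['ee_pos'];T=T@p['tool_from_camera']
    else: T=p['cam_to_world']
    return K,p['D'],T
def rays(C,px):
    K,D,T=C; u=cv2.undistortPoints(np.array(px,float).reshape(-1,1,2),K,D).reshape(-1,2)
    return T[:3,3],np.c_[u,np.ones(len(u))]@T[:3,:3].T
def onz(C,px,z):
    o,d=rays(C,px); return o+d*((z-o[2])/d[:,2:])
def tri(obs):
    A=np.zeros((3,3));b=np.zeros(3);L=[]
    for C,p in obs:
        o,d=rays(C,[p]);d=d[0]/np.linalg.norm(d[0]);M=np.eye(3)-np.outer(d,d);A+=M;b+=M@o;L.append((M,o))
    x=np.linalg.solve(A,b); return x,max(np.linalg.norm(M@(x-o)) for M,o in L)
def rect(C,mask,z):
    c=max(cv2.findContours(mask.astype(np.uint8),0,1)[0],key=cv2.contourArea)
    q=(onz(C,c.reshape(-1,2),z)[:,:2]*1000).astype(np.float32)
    r=cv2.minAreaRect(q); bx=cv2.boxPoints(r); e=[bx[1]-bx[0],bx[2]-bx[1]]; e=max(e,key=np.linalg.norm)
    return np.round(r[0],1),np.round(sorted(r[1]),1),round(np.degrees(np.arctan2(e[1],e[0]))%180,1)
E
python3 - <<'E'
from h import *
S=cam('scene');D=cam('side')
P=dict(dark=((261,220),(279.5,192)),pale=((366,256),(271,160)),pink=((218,194),(271,216)),orange=((305,236),(278,176)),tan=((172,181),(280,246)),
 lpink=((279,174),(217,195)),ldark=((314,186),(218,180)),lpale=((351,194),(215,170)),purp1=((214,158),(214,235)),purp2=((204,230),(319,209)),wax=((178,152),(204,270)))
for k,(a,b) in P.items():
    x,e=tri([(S,a),(D,b)]); print(k,x.round(3),round(e,4), onz(S,[a],.01)[0].round(3))
E
```

```text
dark [ 0.442 -0.013  0.002] 0.0022 [ 0.437 -0.018  0.01 ]
pale [ 0.475 -0.304  0.002] 0.0011 [ 0.466 -0.306  0.01 ]
pink [0.464 0.148 0.004] 0.0034 [0.462 0.143 0.01 ]
orange [ 0.449 -0.143  0.004] 0.0029 [ 0.447 -0.145  0.01 ]
tan [0.437 0.297 0.006] 0.0025 [0.437 0.294 0.01 ]
lpink [0.628 0.044 0.011] 0.0031 [0.633 0.046 0.01 ]
ldark [ 0.641 -0.068  0.009] 0.0009 [ 0.639 -0.069  0.01 ]
lpale [ 0.67  -0.172  0.004] 0.0002 [ 0.663 -0.174  0.01 ]
purp1 [0.597 0.262 0.005] 0.0022 [0.595 0.259 0.01 ]
purp2 [0.329 0.092 0.002] 0.0023 [0.326 0.086 0.01 ]
wax [ 0.587  0.395 -0.006] 0.0075 [0.56  0.376 0.01 ]
```

```bash
python3 - <<'E'
from h import *
s=bot.get_state(); im=viewer.camera('wrist'); cv2.imwrite('pics/w0.png',im[:,:,::-1]); C=cam('wrist',s)
np.save('w0.npy',im)
for n,z in [('tile_dark',.011),('tile_pink',.011),('tile_pale',.013),('liner_dark',.007),('liner_pale',.007),('liner_pink',.007),('tray',.018)]:
    for d in finder.trace('wrist',n)[:3]: print(n,round(d['score'],2),np.round(d['at']),rect(C,d['mask'],z))
print(bot.get_state()['time'])
E
```

```text
tile_dark 0.97 [ 4. 71.] (array([370.6,  98. ]), array([27.5, 58.2]), np.float32(78.1))
tile_dark 0.85 [ 93. 170.] (array([441.1, -10.2]), array([51.4, 88.9]), np.float32(114.3))
tile_pink 0.58 [94. 32.] (array([459. , 139.7]), array([50.7, 77.2]), np.float32(68.3))
liner_dark 0.95 [271. 216.] (array([645.8, -67.2]), array([100.6, 114.5]), np.float32(10.9))
liner_dark 0.23 [ 91. 170.] (array([439.7, -10.8]), array([51.5, 90.1]), np.float32(113.9))
liner_pale 0.88 [286. 296.] (array([ 667.7, -176.6]), array([ 97.9, 115.7]), np.float32(10.5))
liner_pink 0.69 [254. 126.] (array([624.7,  41.9]), array([104.5, 116.1]), np.float32(10.5))
tray 0.96 [270. 178.] (array([646.1, -65.9]), array([129.7, 337.6]), np.float32(101.0))
2.5
```

View pics/w0.png

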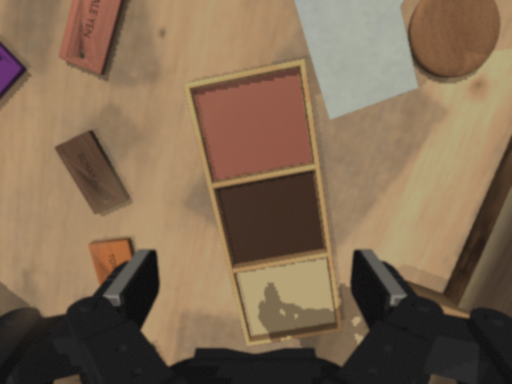

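>>> apply_moves(targets=[-0.0018,-0.0306,0,0,-0.0018,-0.0306,0,0,-0.0018,-0.0306,0,0,-0.0018,-0.0306,0,0,-0.0018,-0.0306,0,0,-0.0018,-0.0306,0,0,0,0,0.0288,-0.106,0,0,0.0288,-0.106,0,0,0.0288,-0.106,0,0,0.0288,-0.106,0,0,0,0,0,0,0,0], grip=0.75, newtons=40)

```text
time: 3.5
ee_pos: [0.4404, -0.0108, 0.0997]
ee_rot: [[-0.408, 0.913, -0.003], [0.913, 0.408, 0.0], [0.001, -0.003, -1.0]]
wrist_force: [0.7, -0.2, 0.2]
width: 0.746
finger_force: 0.0
```

```bash
cat >> h.py <<'E'
def look(names,fn):
    s=bot.get_state(); im=viewer.camera('wrist'); cv2.imwrite(f'pics/{fn}.png',im[:,:,::-1]); C=cam('wrist',s)
    th=np.degrees(np.arctan2(s['ee_rot'][1,0],s['ee_rot'][0,0]))
    print('t',round(s['time'],2),'tcp',np.round(s['ee_pos'],4),'th',round(th,1),'w',round(s['width'],3),'tips',bot.tips_ahead,'j6',s['joints'][5].round(2))
    for n,z in names:
        for d in finder.trace('wrist',n)[:2]: print(n,round(d['score'],2),np.round(d['at']),rect(C,d['mask'],z))
def go(x,y,z,th):
    s=bot.get_state(); R=s['ee_rot']; t0=np.degrees(np.arctan2(R[1,0],R[0,0]))
    print('tool shift',(R.T@(np.array([x,y,z])-s['ee_pos'])).round(4),'spin',round(np.radians((t0-th+180)%360-180),3),'th',t0.round(1),'F',np.round(s['wrist_force'],1),'ff',s['finger_force'],'t',round(s['time'],2))
E
python3 - <<'E'
from h import *
look([('tile_dark',.011)],'w1')
E
```

```text
t 3.5 tcp [ 0.4404 -0.0108  0.0997] th 114.1 w 0.746 tips 0.011 j6 -0.45
tile_dark 0.98 [253. 186.] (array([438.5, -10.4]), array([46.6, 88.6]), np.float32(112.9))
tile_dark 0.58 [159.  20.] (array([342.1,  75.9]), array([33.6, 93.2]), np.float32(23.7))
```

View pics/w1.png

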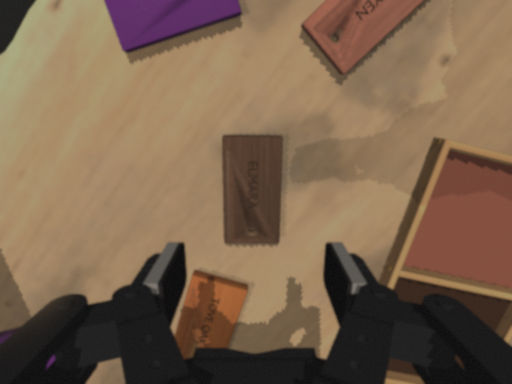

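>>> apply_moves(targets=[0.001,-0.0016,0.022,0.02,0,0,0.022,0,0,0,0.022,0,0,0,0.015,0,0,0,0.007,0,0,0,0,0,0,0,0,0])

```text
time: 4.18
ee_pos: [0.4405, -0.0106, 0.0132]
ee_rot: [[-0.392, 0.92, 0.001], [0.92, 0.392, -0.0], [-0.001, 0.001, -1.0]]
wrist_force: [0.6, -0.2, -0.5]
width: 0.75
finger_force: 0.0
```

>>> apply_moves(targets=[0,0,0,0,0,0,0,0,0,0,0,0,0,0,0,0,0,0,0,0,0,0,0,0], grip=0.0, newtons=40)

```text
time: 4.68
ee_pos: [0.4396, -0.0106, 0.0124]
ee_rot: [[-0.393, 0.92, 0.0], [0.92, 0.393, -0.0], [-0.0, 0.0, -1.0]]
wrist_force: [-0.3, 0.4, -0.5]
width: 0.0
finger_force: 0.0
```

```bash
python3 - <<'E'
from h import *
print(bot.tips_ahead); go(.6455,-.067,.1,191)
E
```

```text
0.011
tool shift [-0.1328  0.1671 -0.0876] spin -1.359 th 113.1 F [-0.3  0.4 -0.5] ff 0.0 t 4.68
```

```bash
python3 - <<'E'
from h import *
look([('tile_dark',.011)],'w2')
E
```

```text
t 4.68 tcp [ 0.4396 -0.0106  0.0124] th 113.1 w 0.0 tips 0.011 j6 -0.43
tile_dark 0.86 [247. 200.] (array([434.7,  -1.8]), array([46.9, 71.4]), np.float32(113.8))
tile_dark 0.83 [72. 11.] (array([331.6,  59.9]), array([13. , 49.3]), np.float32(22.5))
```

View pics/w2.png

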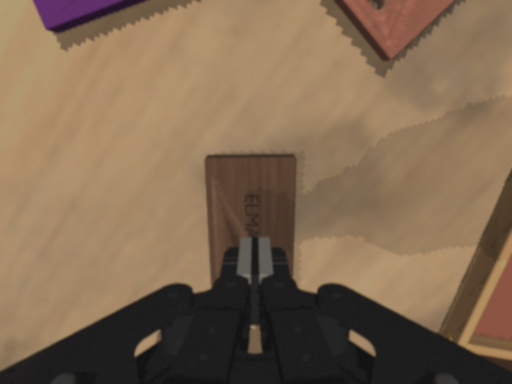

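>>> apply_moves(targets=[0,0,-0.015,0,0,0,0,0])

```text
time: 4.95
ee_pos: [0.4404, -0.0106, 0.0283]
ee_rot: [[-0.393, 0.919, 0.002], [0.919, 0.393, -0.0], [-0.001, 0.001, -1.0]]
wrist_force: [1.0, 0.2, 0.4]
width: 0.004
finger_force: 0.0
```

>>> apply_moves(targets=[0,-0.001,0,0,0,0,0,0,0,0,0,0,0,0,0,0,0,0,0.015,0,0,0,0.004,0,0,0,0.003,0,0,0,0,0], grip=0.75)

```text
time: 5.62
ee_pos: [0.438, -0.0109, 0.0045]
ee_rot: [[-0.393, 0.919, -0.002], [0.919, 0.393, 0.0], [0.001, -0.002, -1.0]]
wrist_force: [-1.1, 0.3, -0.3]
width: 0.749
finger_force: 0.0
```

```bash
python3 - <<'E'
from h import *
look([],'w3'); go(.6455,-.067,.1,191)
E
```

```text
t 5.62 tcp [ 0.438  -0.0109  0.0045] th 113.1 w 0.749 tips 0.011 j6 -0.43
tool shift [-0.133   0.1684 -0.0953] spin -1.359 th 113.2 F [-0.8 -0.   0.1] ff 0.0 t 5.67
```

View pics/w3.png

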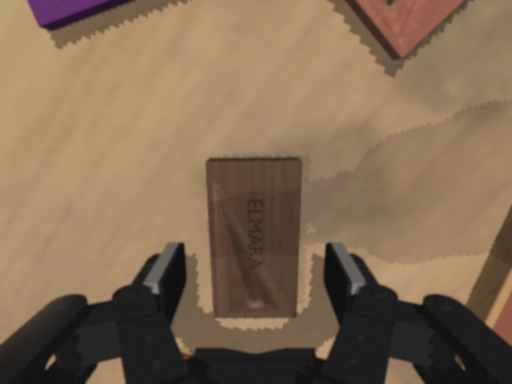

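>>> apply_moves(targets=[0,0.0008,0.004,0,0,0,0.004,0,0,0,0,0])

```text
time: 5.92
ee_pos: [0.4392, -0.0106, -0.0032]
ee_rot: [[-0.393, 0.919, -0.0], [0.919, 0.393, 0.0], [0.0, -0.0, -1.0]]
wrist_force: [-0.0, -0.4, -0.5]
width: 0.752
finger_force: 0.0
```

>>> apply_moves(targets=[0,0,0.003,0,0,0,0.003,0,0,0,0,0])

```text
time: 6.17
ee_pos: [0.4391, -0.0106, -0.0093]
ee_rot: [[-0.393, 0.92, -0.001], [0.92, 0.393, 0.0], [0.0, -0.001, -1.0]]
wrist_force: [0.0, 0.1, -0.3]
width: 0.749
finger_force: 0.0
```

>>> apply_moves(targets=[0,0,0.003,0,0,0,0.002,0,0,0,0,0])

```text
time: 6.42
ee_pos: [0.4391, -0.0106, -0.0142]
ee_rot: [[-0.393, 0.92, -0.001], [0.92, 0.393, 0.0], [0.0, -0.0, -1.0]]
wrist_force: [0.2, 0.2, -0.4]
width: 0.75
finger_force: 0.0
```

>>> apply_moves(targets=[0,0,0.002,0,0,0,0.001,0,0,0,0,0])

```text
time: 6.67
ee_pos: [0.4392, -0.0106, -0.017]
ee_rot: [[-0.393, 0.919, -0.0], [0.919, 0.393, 0.0], [0.0, -0.0, -1.0]]
wrist_force: [0.4, 0.3, -0.8]
width: 0.747
finger_force: 0.0
```

>>> apply_moves(targets=[0,0,0,0,0,0,0,0,0,0,0,0,0,0,0,0], grip=0.45, newtons=30)

```text
time: 7.0
ee_pos: [0.4394, -0.0106, -0.0166]
ee_rot: [[-0.393, 0.92, 0.0], [0.92, 0.393, -0.0], [-0.0, 0.0, -1.0]]
wrist_force: [-1.2, -0.7, 3.8]
width: 0.527
finger_force: 30.6
```

>>> apply_moves(targets=[0,0,-0.02,0,0,0,-0.03,0,0,0,-0.03,0,0,0,0,0], newtons=60)

```text
time: 7.33
ee_pos: [0.4423, -0.0107, 0.0674]
ee_rot: [[-0.393, 0.919, 0.007], [0.92, 0.393, -0.0], [-0.003, 0.006, -1.0]]
wrist_force: [1.3, -0.7, -0.4]
width: 0.512
finger_force: 62.6
```

>>> apply_moves(targets=[-0.0221,0.0278,0,0,-0.0221,0.0278,0,0,-0.0221,0.0278,0,0,-0.0221,0.0278,0,0,-0.0221,0.0278,0,0,-0.0221,0.0278,0,0,0,0,0,-0.113,0,0,0,-0.113,0,0,0,-0.113,0,0,0,-0.113,0,0,0,-0.113,0,0,0,-0.113,0,0,0,-0.113,0,0,0,-0.113,0,0,0,-0.113,0,0,0,-0.113,0,0,0,-0.113,0,0,0,-0.113,0,0,0,0,0,0,0,0])

```text
time: 9.0
ee_pos: [0.6446, -0.067, 0.0627]
ee_rot: [[-0.983, -0.185, -0.001], [-0.185, 0.983, 0.0], [0.001, 0.0, -1.0]]
wrist_force: [0.5, 0.7, 0.9]
width: 0.518
finger_force: 62.6
```

```bash
python3 - <<'E'
from h import *
go(.6455,-.067,-.0085,190.8)
look([('tile_dark',.09),('liner_dark',.007),('liner_pink',.007),('tray',.018)],'w4'); 
E
```

```text
tool shift [-0.0009 -0.0002  0.0712] spin -0.003 th -169.4 F [0.5 0.7 0.9] ff 62.623196840286255 t 9.0
t 9.0 tcp [ 0.6446 -0.067   0.0627] th -169.4 w 0.518 tips 0.011 j6 -1.86
tile_dark 0.87 [255. 249.] (array([644.3, -66.8]), array([45.7, 88.2]), np.float32(10.6))
liner_dark 0.57 [258. 155.] (array([633.6, -68.2]), array([ 89.9, 102.9]), np.float32(101.1))
liner_pink 0.7 [416. 198.] (array([625.2,  43. ]), array([101.5, 115.2]), np.float32(10.8))
tray 0.67 [263. 121.] (array([645.3, -66.1]), array([129.7, 337.5]), np.float32(101.0))
```

View pics/w4.png

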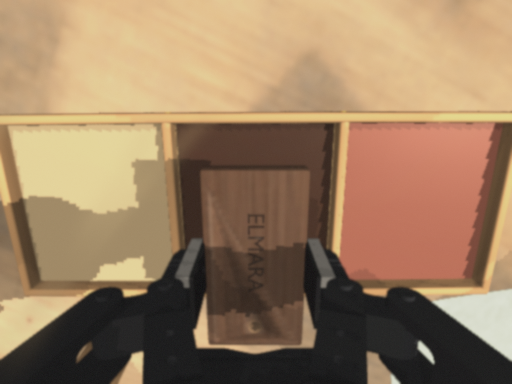

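>>> apply_moves(targets=[-0.0009,0,0.02,0,0,0,0.02,0,0,0,0.018,0,0,0,0.009,0,0,0,0.004,0,0,0,0,0,0,0,0,0])

```text
time: 9.83
ee_pos: [0.6462, -0.0669, -0.0073]
ee_rot: [[-0.982, -0.188, 0.001], [-0.188, 0.982, -0.0], [-0.001, -0.0, -1.0]]
wrist_force: [-0.2, 0.6, -0.3]
width: 0.514
finger_force: 62.6
```

>>> apply_moves(targets=[0,0,0,0,0,0,0,0,0,0,0,0,0,0,0,0], grip=0.66)

```text
time: 10.17
ee_pos: [0.646, -0.0668, -0.0073]
ee_rot: [[-0.982, -0.188, 0.001], [-0.188, 0.982, -0.0], [-0.001, -0.0, -1.0]]
wrist_force: [-0.5, -0.4, -0.3]
width: 0.663
finger_force: 0.0
```

>>> apply_moves(targets=[0,0,-0.015,0,0,0,-0.03,0,0,0,-0.035,0,0,0,-0.03,0,0,0,0,0])

```text
time: 10.58
ee_pos: [0.6499, -0.0673, 0.11]
ee_rot: [[-0.982, -0.188, 0.01], [-0.188, 0.982, -0.001], [-0.01, -0.003, -1.0]]
wrist_force: [1.4, -0.9, 0.9]
width: 0.66
finger_force: 0.0
```

```bash
python3 - <<'E'
from h import *
look([('tile_dark',.018),('liner_pink',.007)],'w5')
go(.464,.146,.11,68)
E
```

```text
t 10.58 tcp [ 0.6499 -0.0673  0.11  ] th -169.2 w 0.66 tips 0.011 j6 -1.87
tile_dark 0.82 [258. 182.] (array([647.1, -66.6]), array([45.7, 88.1]), np.float32(10.8))
liner_pink 0.67 [394. 175.] (array([624.9,  42.5]), array([102.3, 116. ]), np.float32(10.9))
tool shift [ 0.1385  0.2432 -0.0071] spin 2.144 th -169.2 F [-0.   0.4 -0.6] ff 0.0 t 10.73
```

>>> apply_moves(targets=[0.0173,0.0304,0,0,0.0173,0.0304,0,0,0.0173,0.0304,0,0,0.0173,0.0304,0,0,0.0173,0.0304,0,0,0.0173,0.0304,0,0,0.0173,0.0304,0,0,0.0173,0.0304,0,0,0,0,0,0.119,0,0,0,0.119,0,0,0,0.119,0,0,0,0.119,0,0,0,0.119,0,0,0,0.119,0,0,0,0.119,0,0,0,0.119,0,0,0,0.119,0,0,0,0.119,0,0,0,0.119,0,0,0,0.119], grip=0.75)

```text
time: 12.4
ee_pos: [0.4628, 0.1456, 0.101]
ee_rot: [[-0.32, 0.947, -0.003], [0.947, 0.32, -0.001], [0.0, -0.003, -1.0]]
wrist_force: [-0.2, 0.2, -0.2]
width: 0.75
finger_force: 0.0
```

>>> apply_moves(targets=[0,0,0,0.119,0,0,0,0.119,0,0,0,0.119,0,0,0,0.119,0,0,0,0.119,0,0,0,0.119,0,0,0,0,0,0,0,0])

```text
time: 13.07
ee_pos: [0.4632, 0.1458, 0.1013]
ee_rot: [[0.369, 0.929, -0.002], [0.929, -0.369, -0.001], [-0.001, -0.002, -1.0]]
wrist_force: [0.3, -1.3, 0.2]
width: 0.755
finger_force: 0.0
```

```bash
python3 - <<'E'
from h import *
look([('tile_pink',.011)],'w6')
E
```

```text
t 13.07 tcp [0.4632 0.1458 0.1013] th 68.3 w 0.755 tips 0.011 j6 0.68
tile_pink 0.92 [395.  20.] (array([598. , 221.7]), array([33.7, 67.3]), np.float32(158.9))
tile_pink 0.78 [251. 189.] (array([460.2, 148.5]), array([45.9, 94.8]), np.float32(66.6))
```

View pics/w6.png

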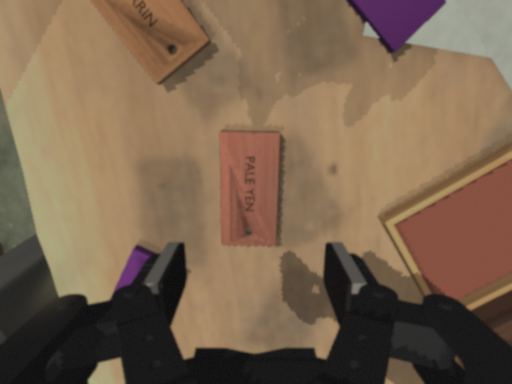

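>>> apply_moves(targets=[0.0014,-0.0038,0.025,0.03,0,0,0.03,0,0,0,0.028,0,0,0,0.02,0,0,0,0.01,0,0,0,0.005,0,0,0,0,0,0,0,0,0])

```text
time: 13.83
ee_pos: [0.4615, 0.1489, -0.0153]
ee_rot: [[0.4, 0.917, 0.001], [0.917, -0.4, 0.0], [0.0, 0.0, -1.0]]
wrist_force: [-0.1, -0.2, 0.6]
width: 0.75
finger_force: 0.0
```

>>> apply_moves(targets=[0,0,0,0,0,0,0,0,0,0,0,0,0,0,0,0,0,0,0,0], grip=0.45, newtons=50)

```text
time: 14.25
ee_pos: [0.4619, 0.149, -0.0144]
ee_rot: [[0.4, 0.916, 0.002], [0.916, -0.4, 0.001], [0.001, 0.002, -1.0]]
wrist_force: [-1.4, -0.3, 8.0]
width: 0.523
finger_force: 50.2
```

```bash
python3 - <<'E'
from h import *
go(.6245,.042,.063,10.9)
E
```

```text
tool shift [-0.0329  0.1919 -0.0771] spin 0.969 th 66.4 F [-1.4 -0.3  8. ] ff 50.19296944141388 t 14.25
```

>>> apply_moves(targets=[0,0,-0.02,0,0,0,-0.03,0,0,0,-0.03,0,0,0,0,0], newtons=60)

```text
time: 14.58
ee_pos: [0.4645, 0.1498, 0.0696]
ee_rot: [[0.4, 0.916, 0.008], [0.916, -0.4, 0.003], [0.006, 0.006, -1.0]]
wrist_force: [1.3, 0.9, -0.8]
width: 0.516
finger_force: 62.4
```

>>> apply_moves(targets=[-0.0047,0.0274,0,0,-0.0047,0.0274,0,0,-0.0047,0.0274,0,0,-0.0047,0.0274,0,0,-0.0047,0.0274,0,0,-0.0047,0.0274,0,0,-0.0047,0.0274,0,0,0,0,0,0.121,0,0,0,0.121,0,0,0,0.121,0,0,0,0.121,0,0,0,0.121,0,0,0,0.121,0,0,0,0.121,0,0,0,0.121,0,0,0,0,0,0,0,0])

```text
time: 16.0
ee_pos: [0.6237, 0.0418, 0.0644]
ee_rot: [[0.981, 0.193, 0.0], [0.193, -0.981, 0.0], [0.0, 0.0, -1.0]]
wrist_force: [-0.1, 0.2, -1.2]
width: 0.511
finger_force: 62.4
```

```bash
python3 - <<'E'
from h import *
look([('tile_pink',.09),('tile_dark',.018)],'w7'); go(.6245,.042,-.007,10.9)
E
```

```text
t 16.0 tcp [0.6237 0.0418 0.0644] th 11.2 w 0.511 tips 0.011 j6 1.44
tile_pink 0.82 [256. 254.] (array([623.8,  42.1]), array([46. , 95.3]), np.float32(10.9))
tile_pink 0.68 [  6. 189.] (array([642.5, 151.1]), array([ 9.5, 25. ]), np.float32(178.6))
tile_dark 0.59 [418. 201.] (array([648.3, -64. ]), array([49. , 87.6]), np.float32(11.0))
tool shift [ 0.0008 -0.0001  0.0713] spin 0.004 th 11.1 F [ 0.8  0.  -0.6] ff 62.3949658870697 t 16.15
```

View pics/w7.png

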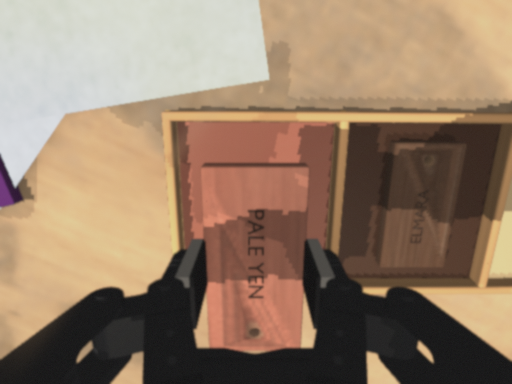

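>>> apply_moves(targets=[0.0006,0,0.02,0,0,0,0.02,0,0,0,0.018,0,0,0,0.009,0,0,0,0.004,0,0,0,0,0,0,0,0,0])

```text
time: 16.73
ee_pos: [0.6246, 0.0419, -0.0063]
ee_rot: [[0.982, 0.191, 0.001], [0.191, -0.982, 0.0], [0.001, 0.0, -1.0]]
wrist_force: [-0.2, 0.0, -0.3]
width: 0.515
finger_force: 62.4
```

>>> apply_moves(targets=[0,0,0,0,0,0,0,0,0,0,0,0,0,0,0,0], grip=0.66)

```text
time: 17.07
ee_pos: [0.6244, 0.0419, -0.0066]
ee_rot: [[0.982, 0.19, 0.0], [0.19, -0.982, 0.0], [0.0, 0.0, -1.0]]
wrist_force: [0.5, -0.4, 0.2]
width: 0.66
finger_force: 0.0
```

>>> apply_moves(targets=[0,0,-0.015,0,0,0,-0.03,0,0,0,-0.035,0,0,0,-0.03,0,0,0,0,0])

```text
time: 17.48
ee_pos: [0.6282, 0.0421, 0.1095]
ee_rot: [[0.982, 0.19, 0.009], [0.19, -0.982, 0.001], [0.009, 0.001, -1.0]]
wrist_force: [1.2, -0.2, -0.5]
width: 0.658
finger_force: 0.0
```

```bash
python3 - <<'E'
from h import *
look([('tile_pink',.018)],'w8')
S=cam('scene'); viewer.camera('scene')
for d in finder.trace('scene','tile_pale')[:2]: print(d['score'],d['at'],rect(S,d['mask'],.013))
go(.475,-.305,.11,90)
E
```

```text
t 17.48 tcp [0.6282 0.0421 0.1095] th 10.9 w 0.658 tips 0.011 j6 1.44
tile_pink 0.82 [254. 196.] (array([624.4,  41.8]), array([46.4, 93.8]), np.float32(11.3))
tile_pink 0.71 [ 27. 179.] (array([610. , 228.9]), array([45. , 52.2]), np.float32(113.1))
0.69 [280.2, 175.1] (array([627.5,  41.7]), array([ 50.4, 104.5]), np.float32(10.0))
0.63 [368.3, 256.7] (array([ 465.7, -302.9]), array([64.3, 88.6]), np.float32(105.1))
tool shift [-0.2115  0.3124 -0.0075] spin -1.38 th 10.9 F [-0.4  0.2 -0.1] ff 0.0 t 17.68
```

>>> apply_moves(targets=[-0.0176,0.026,0,0,-0.0176,0.026,0,0,-0.0176,0.026,0,0,-0.0176,0.026,0,0,-0.0176,0.026,0,0,-0.0176,0.026,0,0,-0.0176,0.026,0,0,-0.0176,0.026,0,0,-0.0176,0.026,0,0,-0.0176,0.026,0,0,-0.0176,0.026,0,0,-0.0176,0.026,0,0,0,0,0,-0.117,0,0,0,-0.117,0,0,0,-0.117,0,0,0,-0.117,0,0,0,-0.117,0,0,0,-0.117,0,0,0,-0.117], grip=0.85)

```text
time: 19.27
ee_pos: [0.4749, -0.3038, 0.1014]
ee_rot: [[0.527, 0.85, -0.003], [0.85, -0.527, 0.002], [0.0, -0.003, -1.0]]
wrist_force: [1.4, -0.0, 0.1]
width: 0.848
finger_force: 0.0
```

>>> apply_moves(targets=[0,0,0,-0.117,0,0,0,-0.117,0,0,0,-0.117,0,0,0,-0.117,0,0,0,-0.117,0,0,0,-0.117,0,0,0,-0.117,0,0,0,0,0,0,0,0])

```text
time: 20.02
ee_pos: [0.4753, -0.304, 0.1019]
ee_rot: [[-0.252, 0.968, -0.002], [0.968, 0.252, 0.001], [0.002, -0.002, -1.0]]
wrist_force: [0.1, 0.8, 0.5]
width: 0.851
finger_force: 0.0
```

```bash
python3 - <<'E'
from h import *
look([('tile_pale',.013),('liner_pale',.007)],'w9')
E
```

```text
t 20.02 tcp [ 0.4753 -0.304   0.1019] th 104.6 w 0.851 tips 0.011 j6 -0.83
tile_pale 0.74 [248. 184.] (array([ 470.5, -300.5]), array([54.4, 89.3]), np.float32(104.7))
liner_pale 0.68 [496. 102.] (array([ 636. , -179.8]), array([ 40.5, 102.2]), np.float32(101.1))
```

View pics/w9.png

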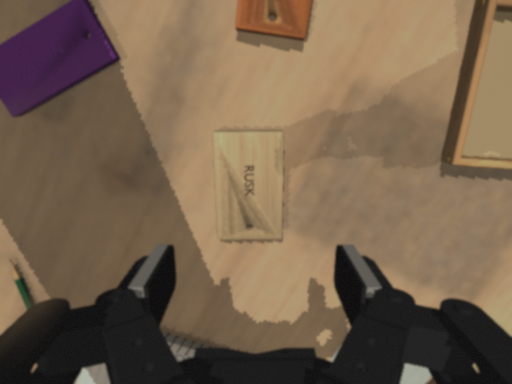

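>>> apply_moves(targets=[0.0046,-0.0038,0.025,0,0,0,0.03,0,0,0,0.028,0,0,0,0.02,0,0,0,0.009,0,0,0,0.005,0,0,0,0,0,0,0,0,0])

```text
time: 20.83
ee_pos: [0.4717, -0.3014, -0.0131]
ee_rot: [[-0.255, 0.967, 0.001], [0.967, 0.255, -0.001], [-0.001, 0.001, -1.0]]
wrist_force: [0.2, -0.4, 0.1]
width: 0.852
finger_force: 0.0
```

>>> apply_moves(targets=[0,0,0,0,0,0,0,0,0,0,0,0,0,0,0,0,0,0,0,0], grip=0.55, newtons=50)

```text
time: 21.25
ee_pos: [0.472, -0.3016, -0.0122]
ee_rot: [[-0.255, 0.967, 0.002], [0.967, 0.255, -0.001], [-0.002, 0.001, -1.0]]
wrist_force: [-1.7, 0.9, 6.8]
width: 0.614
finger_force: 51.3
```

```bash
python3 - <<'E'
from h import *
go(.666,-.175,.063,190.8)
E
```

```text
tool shift [ 0.0728  0.22   -0.075 ] spin -1.501 th 104.8 F [-1.7  0.9  6.8] ff 51.26907169818878 t 21.25
```

>>> apply_moves(targets=[0,0,-0.02,0,0,0,-0.03,0,0,0,-0.03,0,0,0,0,0], newtons=60)

```text
time: 21.58
ee_pos: [0.4744, -0.3031, 0.0722]
ee_rot: [[-0.255, 0.967, 0.008], [0.967, 0.255, -0.005], [-0.007, 0.006, -1.0]]
wrist_force: [1.5, -0.7, -0.6]
width: 0.605
finger_force: 63.5
```

>>> apply_moves(targets=[0.0104,0.0314,0,0,0.0104,0.0314,0,0,0.0104,0.0314,0,0,0.0104,0.0314,0,0,0.0104,0.0314,0,0,0.0104,0.0314,0,0,0.0104,0.0314,0,0,0,0,0,-0.1155,0,0,0,-0.1155,0,0,0,-0.1155,0,0,0,-0.1155,0,0,0,-0.1155,0,0,0,-0.1155,0,0,0,-0.1155,0,0,0,-0.1155,0,0,0,-0.1155,0,0,0,-0.1155,0,0,0,-0.1155,0,0,0,-0.1155,0,0,0,-0.1155])

```text
time: 23.25
ee_pos: [0.6653, -0.1746, 0.0668]
ee_rot: [[-0.981, -0.193, 0.001], [-0.193, 0.981, -0.0], [-0.001, -0.0, -1.0]]
wrist_force: [-0.6, -0.3, -0.5]
width: 0.608
finger_force: 63.4
```

>>> apply_moves(targets=[0,0,0,0,0,0,0,0])

```text
time: 23.42
ee_pos: [0.6653, -0.1746, 0.0666]
ee_rot: [[-0.983, -0.184, 0.001], [-0.184, 0.983, -0.0], [-0.001, -0.0, -1.0]]
wrist_force: [0.1, 0.4, -0.6]
width: 0.605
finger_force: 63.4
```

```bash
python3 - <<'E'
from h import *
look([('tile_pale',.09),('tile_dark',.018)],'w10'); go(.666,-.175,-.0035,190.8)
E
```

```text
t 23.42 tcp [ 0.6653 -0.1746  0.0666] th -169.4 w 0.605 tips 0.011 j6 -2.01
tile_pale 0.59 [256. 246.] (array([ 664.8, -174.6]), array([55.2, 90.6]), np.float32(10.6))
tile_dark 0.7 [416. 204.] (array([647.4, -68.7]), array([49.7, 88.6]), np.float32(10.8))
tool shift [-0.0007 -0.0006  0.0699] spin -0.003 th -169.4 F [ 0.5  1.1 -0.3] ff 63.443673849105835 t 23.57
```

View pics/w10.png

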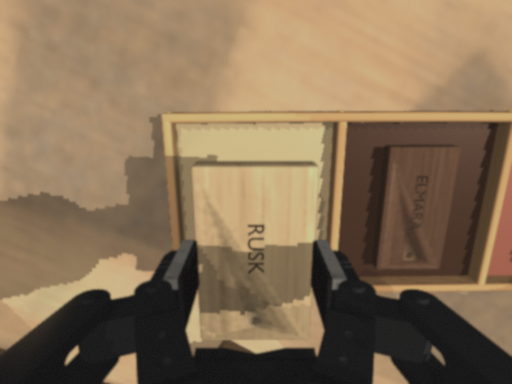

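>>> apply_moves(targets=[-0.001,0,0.02,0,0,0,0.02,0,0,0,0.018,0,0,0,0.009,0,0,0,0.003,0,0,0,0,0,0,0,0,0])

```text
time: 24.15
ee_pos: [0.6665, -0.1745, -0.0033]
ee_rot: [[-0.982, -0.187, 0.001], [-0.187, 0.982, -0.0], [-0.001, -0.0, -1.0]]
wrist_force: [-0.6, 0.0, -0.1]
width: 0.604
finger_force: 63.4
```

>>> apply_moves(targets=[0,0,0,0,0,0,0,0,0,0,0,0,0,0,0,0], grip=0.73)

```text
time: 24.48
ee_pos: [0.6664, -0.1745, -0.0034]
ee_rot: [[-0.982, -0.187, 0.001], [-0.187, 0.982, -0.0], [-0.001, -0.0, -1.0]]
wrist_force: [-0.3, -0.4, -0.0]
width: 0.726
finger_force: 0.0
```

>>> apply_moves(targets=[0,0,-0.015,0,0,0,-0.03,0,0,0,-0.035,0,0,0,-0.04,0,0.03,0,-0.04,0,0.03,0,-0.03,0,0,0,0,0,0,0,0,0])

```text
time: 25.15
ee_pos: [0.6129, -0.1852, 0.1827]
ee_rot: [[-0.982, -0.187, 0.005], [-0.187, 0.982, -0.001], [-0.004, -0.002, -1.0]]
wrist_force: [1.1, -0.5, -0.3]
width: 0.731
finger_force: 0.0
```

```bash
python3 - <<'E'
from h import *
look([('tile_pale',.02),('tile_dark',.018),('tile_pink',.018),('tray',.018)],'w11')
im=viewer.camera('scene'); cv2.imwrite('pics/s11.png',cv2.resize(im[120:320,100:400,::-1],None,fx=2.5,fy=2.5))
E
```

```text
t 25.15 tcp [ 0.6129 -0.1852  0.1827] th -169.2 w 0.731 tips 0.011 j6 -2.05
tile_pale 0.66 [253. 216.] (array([ 665.7, -174.2]), array([54.2, 92.2]), np.float32(10.8))
tile_dark 0.75 [359. 213.] (array([645.7, -68. ]), array([48.9, 89.3]), np.float32(10.5))
tile_pink 0.95 [460. 216.] (array([622.9,  38.9]), array([51.1, 95.5]), np.float32(11.1))
tray 0.88 [402. 223.] (array([644.9, -66. ]), array([131.9, 336.2]), np.float32(101.0))
```

View pics/w11.png

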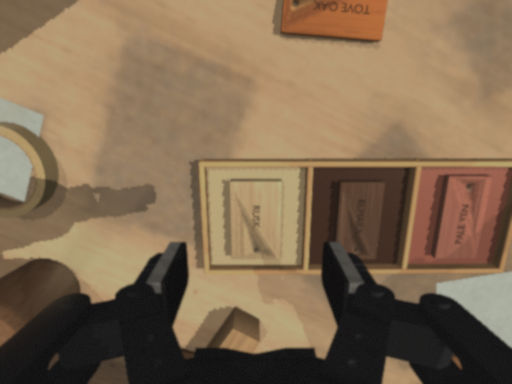

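View pics/s11.png

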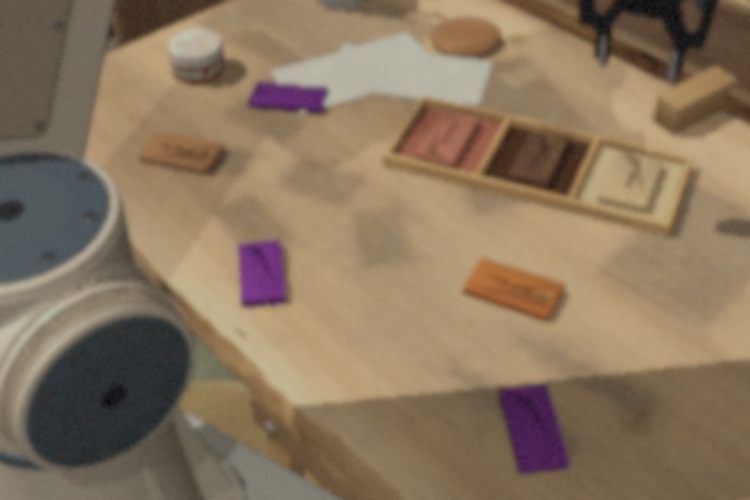

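All three tiles lie flat and square in their own compartments. In the wrist view, pale is at (253,216), dark at (359,213) and pink at (460,216). The orange tile, tan tile and wax tin look unmoved.

```bash
python3 -c "
from plant import bot
print(bot.close_job())"
```

```text
the job is handed in; nothing more can be done
None
```

The job is handed in at about 25 s: the dark, pale and pink tiles lie flat, face up and square in their own compartments, and the orange tile, tan tile and wax tin were left where they were. No verdict was returned.

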